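Open the jar of throat sweets, braced in the bedside caddy

TASK

Stand the square glass jar of throat sweets, lid still tight, right down in the square well of the wooden bedside caddy, so that the caddy keeps the jar from turning. Then unscrew its lid anticlockwise, stop turning as soon as the threads let go, raise it straight off and finish still holding the lid level and clear of the glass, its lower edge a centimetre or two above the open mouth, with the jar left standing in the well. Do not disturb the clock, the drinking glass, the round cream jar or the remote control.

Things in the scene. Friction and masses are not known exactly. Their poses are not given: they have to be found in the camera images.
- jar: Loose square clear glass jar of amber sweets, 0.3 kg; can be lifted by its lid. Body 66 x 66 mm, 60 mm high, bottom edge rounded in by 4 mm over the lowest 6 mm; shoulder to 68 mm, round neck 45 mm wide, rim at 88 mm, top of the lid at 93 mm. Origin: centre of the underside; x, y square to the sides, z up. In the well it turns only about 6 degrees either way.
- lid: The jar's plain metal screw lid, 60 mm across, 20 mm high, 0.05 kg. Origin: centre of its lower edge, z up; screwed on, it is 73 mm above the jar's underside (5 mm over the shoulder) and its x is within 10 degrees of the jar's x. Tight: about 0.3 N m to start it, from a sprung seal (13 N); it cannot be pulled off unturned. The white seal springs out 5 mm inside it.
- mouth (a point): Centre of the jar's mouth, level with its rim, 88 mm above its underside. Right-hand threads: turned anticlockwise from above, the lid climbs 3.5 mm per rad and lets go after 0.7 to 1.0 rad against the jar (add up to 0.2 rad for the jar's play in the well), 3 mm up; it then lifts off, with some 0.7 rad to spare before its lugs meet the next ribs.
- caddy: Dark wooden bedside caddy, an open box 84 mm (x) by 256 mm (y), 45 mm high, walls and floor 6 mm thick, fixed to the chest top. Origin: centre of its underside. At its -y end is a square well; the rest (+y) is one long tray in which the remote lies.
- well (a point): Centre of the floor of the caddy's square well, 6 mm above the chest top, 86 mm from the caddy's origin along its -y. The well is 72 x 72 mm inside, square to the caddy; its walls rise 39 mm above this floor. The jar fits in any of its four square positions, with 3 mm to spare each side.
- clock: Round twin-bell alarm clock, 94 mm wide, 140 mm tall, 50 mm deep; bystander. Origin: centre of its underside, the face looks along -x.
- tumbler: Empty waisted drinking glass, 72 mm wide, 135 mm tall; bystander. Origin: centre of its underside.
- cream: Round white plastic cream jar, 58 mm wide, 46 mm tall; bystander, not the jar to open. Origin: centre of its underside.
- remote: Black remote control, 44 x 150 x 20 mm, lying in the long tray of the caddy; bystander. Origin: centre of its underside.
Mind the look-alikes: they are no part of the job. What is shaped like the jar but blue or yellow is not meant. There is more than one size of the lid; the one meant has the size given above.

How it is judged:
On the way, in this order (a step that is already met when the one before it is completed fails the run):
1. the jar stands right down in the well with its lid still screwed on (horizontal distance between jar and well below 0.008 m and z of jar in the frame of well below 0.005 m and angle between jar's own z axis and vertical below 0.08 rad and z of lid in the frame of jar below 0.0755 m and horizontal distance between lid and jar below 0.006 m), for 0.2 s.
2. the lid is turned free and comes up off its threads while the jar stands in the well (horizontal distance between jar and well below 0.008 m and z of jar in the frame of well below 0.005 m and angle between jar's own z axis and vertical below 0.08 rad and z of lid in the frame of jar between 0.078 and 0.095 m and horizontal distance between lid and jar below 0.015 m).
At the end, for the whole second after the job is handed in: Jar upright in the well (8 mm of its centre, 5 mm of its floor), at rest, untouched. Fingers hold the lid (over 2 N) still, level (11 deg), centred over the mouth within 20 mm, its lower edge 2 to 45 mm above the rim, touching neither jar nor caddy, turned 40 to 140 deg from the jar (horizontal distance between jar and well below 0.008 m and z of jar in the frame of well below 0.005 m and angle between jar's own z axis and vertical below 0.08 rad and z of lid in the frame of jar between 0.09 and 0.133 m and horizontal distance between lid and jar below 0.02 m and angle between lid's own z axis and vertical below 0.2 rad and angle between the x axis of lid and the x axis of jar, either way round above 0.7 rad and contact force between lid and the fingers above 2 N and contact force between lid and jar below 0.1 N and contact force between lid and caddy below 0.1 N and linear speed of each of lid, jar below 0.03 m/s and contact force between jar and the arm below 0.1 N and contact force between jar and the fingers below 0.1 N); the arm keeps its last pose, push and grip.
It fails at once if the alarm clock is pushed more than 20 mm away or tipped (distance of clock from where it was at the start of the episode above 0.02 m or angle between clock's own z axis and vertical above 0.3 rad).
It fails at once if the drinking glass is pushed more than 20 mm away or tipped (distance of tumbler from where it was at the start of the episode above 0.02 m or angle between tumbler's own z axis and vertical above 0.3 rad).
It fails at once if the round cream jar is pushed more than 20 mm away or tipped (distance of cream from where it was at the start of the episode above 0.02 m or angle between cream's own z axis and vertical above 0.3 rad).
It fails at once if the remote control is pushed more than 20 mm away or tipped (distance of remote from where it was at the start of the episode above 0.02 m or angle between remote's own z axis and vertical above 0.3 rad).
It fails at once if the jar is tipped far over (angle between jar's own z axis and vertical above 0.6 rad).
It also fails if it takes over 42 s, if anything falls off the work surface, if the arm or the gripper's body presses on something with over 40 N, if the wrist force passes 120 N, or if a joint passes its speed limit or range.

ROBOT

A 6-joint arm with a two-finger parallel gripper is mounted at the origin on the work surface. World frame = base frame: x ahead of the robot, y to its left, z up, the work surface at z = 0. Lengths are in m, angles in rad, forces in N, time in s.
With the tool pointing down it reaches from about 0.25 to 0.775 m from the base axis. Payload 8.9 kg.
Tool frame: the origin (TCP) lies midway between the tips of the shut fingers; the grasp point (between the pads) lies 19 mm behind it; z points along the fingers, y is the line along which they close (so a half turn about z gives the same grasp; the last joint's range is limited). The gripper opens to 85 mm and grips with 20 to 120 N. Pads are 22 mm wide; open, the fingers measure 114 mm over their backs; the gripper's body (76 mm by 85 mm) begins 54 mm behind the grasp point. The pads swing forward as they close: fully open they stand 13 mm farther back than shut.
Start: joints at [0.986, 0.291, -0.153, 1.127, 0, 1.431], TCP at [0.226, 0.474, 0.231] pointing down, gripper open.
Joint ranges: [-2.52, 2.52], [-0.91, 1.74], [-1.3, 1.37], [-1.96, 2.02], [-1.52, 1.47], [-3.14, 3.14]. Speed limits (rad/s): [2.22, 2.22, 2.79, 3.14, 3.14, 3.14].

INTERFACE

Orientations are given as a unit quaternion [x, y, z, w].
In Python, from cell import manip gives the robot as it stands.
- The arm moves only by the tool send_rows, never from a script. Its argument "moves" is a list of rows, each an object of numbers: "tx", "ty", "tz": the shift along the world's x, y, z in mm; "spin": the turn about the world's z in degrees. A call has 1 to 5 rows; each row is the pose to reach, as a shift and turn from the pose commanded when the call began; what a row does not reach only later rows make up. A row lasts 1/10 s, in which the tool goes at most 50 mm and 8.59 degrees, less where a joint would pass 70% of its speed; a pose out of reach is approached as far as the arm can. A call with a gripper value outside its range is refused whole. "claw" is the closure, from -1 (fully open) to 1 (shut), set as the call begins (left out, the last holds). The fingers move at their own pace and stop on an object; the grip force is fixed at half the most. Time passes only in rows, so rows that repeat a pose let the fingers close. It gives the time, the measured TCP pose, the force, the opening and the grip force at its end, in the units of the state.
- manip.get_obs(): the state, without advancing time (a new reading comes with each control period).
- manip.get_image(name): name is "scene" or "top"; returns a dict with "img" (480x640x3 uint8, red, green, blue), "camera_matrix" (3x3 intrinsics, pixels), "extrinsics" (4x4, takes a point from world to camera coordinates). Camera axes: x right, y up, looking along -z (the intrinsics and any distortion apply to the point x, -y, -z); pixel columns grow to the right and rows downward; lengths in m; the calibration is good to about 2 mm. A picture is of the moment at which its call begins. There is no depth.
- manip.job_done(): hands the job in; it is judged then, once.
Trained networks look in a picture, given as the dict that the camera call returned (one of the last four; its "shot" number tells which), for a name from the list of things; names that differ only in an ending like _2 or _b are one class to them, and where a whole thing is asked for, a point or a joint stands for the part that bears it (a point fixed in the world has none). Each returns a list of dicts, best first, with "conf" (0 to 1); they miss things now and then, are a little off and sometimes report something else, mostly with a low value. They report only what shows in the picture. A call takes as long as a camera call. They do not tell look-alikes from the thing itself.
- manip.outline_of(thing, picture): "pixels" (480x640 bool, what is visible of it).
- manip.place_of(thing, picture): "centre" ([x, y, z] in m, in world coordinates, good to about 4 mm: a listed point, or the origin of a listed thing).
The state is a dict: "t": time; "q": joint angles; "qd": joint speeds; "tau": joint torques, N m; "ee_pos": TCP position; "tool_rot": TCP orientation; "force": force on the tool from outside, world axes, zero at the start; "moment": the same for the moment, N m; "width": finger opening in m; "grip_force": force on a finger pad.
Only numpy, scipy, OpenCV 4.12 (cv2) and the standard library are available. Lean on these libraries where they do the work, as an engineer would, in place of code of your own. Each camera call takes 0.05 s, during which the arm holds its last target. There are 200 camera calls.

## Working session

There is one attempt and no reset: what is moved stays moved. The work goes in short steps, Python scripts to look and compute and a tool call to move; the robot and the scene stay as the last step left them, time stands still between calls to the robot, and variables do not carry over. Pictures are saved under pics/ and viewed, at most 10 in all, crops included, and the job is handed in when it is done.

Besides the shell and the picture viewer there is one more tool, called after "Emit:" as name(argument=value, ...), one argument or row to a line, values as JSON. send_rows: Moves the arm, as the interface text tells. Its arguments: {"type":"object","properties":{"moves":{"type":"array","items":{"type":"object","properties":{"tx":{"type":"number"},"ty":{"type":"number"},"tz":{"type":"number"},"spin":{"type":"number"}}}},"claw":{"type":"number"}},"required":["moves"]}

```bash
mkdir -p pics; ls; python3 - <<'E'
from cell import manip
import cv2,numpy as np
for n in ["scene","top"]:
    p=manip.get_image(n); cv2.imwrite(f"pics/{n}0.png",p["img"][:,:,::-1])
    print(n,p["camera_matrix"].tolist(),np.round(p["extrinsics"],3).tolist())
    for th in ["jar","lid","mouth","caddy","well","clock","tumbler","cream","remote"]:
        for d in manip.place_of(th,p): print(th,round(d["conf"],2),np.round(d["centre"],3))
o=manip.get_obs(); print(o)
E
```

```text
pics
scene [[474.41527333262013, 0.0, 322.31415649190944], [0.0, 474.41527333262013, 233.15362801810699], [0.0, 0.0, 1.0]] [[-0.871, 0.492, -0.01, 0.481], [-0.368, -0.637, 0.677, 0.16], [0.327, 0.593, 0.736, -1.369], [0.0, 0.0, 0.0, 1.0]]
jar 0.9 [ 0.606 -0.325 -0.003]
jar 0.77 [ 0.721 -0.198  0.001]
jar 0.75 [ 0.605 -0.183 -0.001]
lid 0.76 [ 0.444 -0.288 -0.002]
lid 0.75 [ 0.596 -0.179  0.076]
lid 0.41 [ 0.439 -0.173  0.002]
mouth 0.82 [ 0.608 -0.327  0.088]
mouth 0.67 [ 0.723 -0.204  0.085]
caddy 0.75 [0.572 0.14  0.005]
well 0.69 [0.594 0.058 0.002]
clock 0.71 [ 0.512 -0.438 -0.002]
tumbler 0.72 [ 0.386  0.449 -0.001]
cream 0.78 [ 0.441 -0.168 -0.   ]
remote 0.74 [0.565 0.178 0.008]
top [[488.82179342168314, 0.0, 326.1045001228188], [0.0, 488.82179342168314, 246.78865066536113], [0.0, 0.0, 1.0]] [[0.006, -1.0, 0.002, 0.001], [0.986, 0.006, 0.168, -0.577], [-0.168, 0.001, 0.986, -1.094], [0.0, 0.0, 0.0, 1.0]]
jar 0.79 [ 0.724 -0.202 -0.   ]
jar 0.63 [ 0.602 -0.329 -0.002]
jar 0.52 [ 0.598 -0.182  0.001]
lid 0.66 [ 0.601 -0.18   0.074]
lid 0.56 [ 0.442 -0.287  0.001]
mouth 0.87 [ 0.
[... 371 characters left out ...]
83 0.003]
{'t': 1.0, 'q': array([ 9.85675950e-01,  2.90700068e-01, -1.53396220e-01,  1.12669240e+00,
        3.19261479e-06,  1.43149180e+00]), 'qd': array([ 4.57079911e-04, -5.01405731e-04, -2.37560439e-03,  1.47777738e-03,
        6.11217993e-04, -8.16828933e-05]), 'tau': array([-8.37178268e-04, -5.37030494e+01,  3.31646419e+01,  1.71426062e-03,
       -2.83287072e-04,  6.86840451e-06]), 'ee_pos': array([0.22637708, 0.47369078, 0.23130648]), 'tool_rot': array([ 2.21066532e-01,  9.75258729e-01,  4.13743234e-06, -1.39269569e-07]), 'force': array([ 0.82167703, -0.25289369,  0.44605577]), 'moment': array([ 0.03180538, -0.07149492,  0.00143484]), 'grip_force': 0.0, 'width': 0.08514525268780006}
```

View pictures.

View pics/scene0.png

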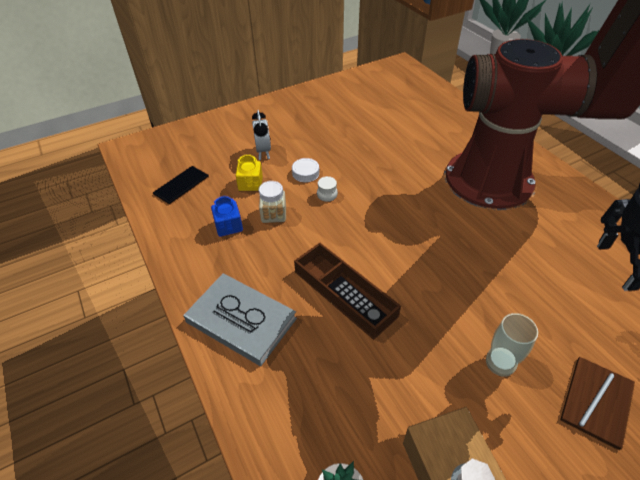

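View pics/top0.png

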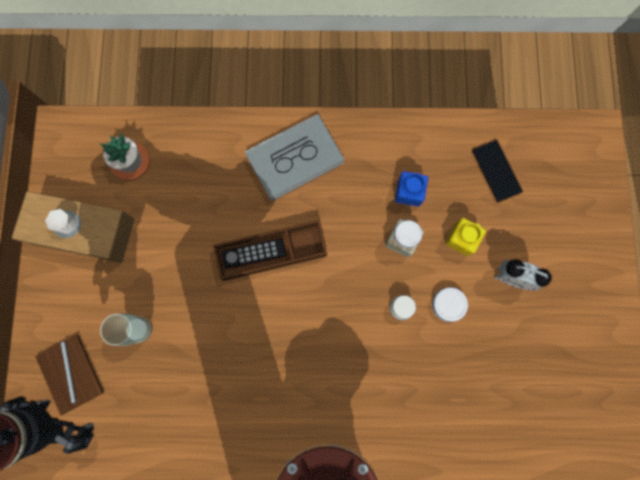

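Candidates: clear jar with a white lid at scene (272,202) / top (406,238). The look-alikes are the blue jar (227,215)/(412,188), the yellow jar (249,173)/(467,236), a loose larger lid (305,170)/(450,305) and the cream jar (327,189)/(403,307). By the description, I choose the clear jar with amber sweets at about (0.600, -0.181). Next I fit poses by silhouette and check a crop.

```bash
cat > fit.py <<'E'
from cell import manip
import cv2,numpy as np
from scipy.optimize import minimize
def proj(p,P):
    c=(p["extrinsics"]@np.c_[P,np.ones(len(P))].T)[:3].T
    uv=c*[1,-1,-1]@p["camera_matrix"].T
    return uv[:,:2]/uv[:,2:]
def box(a,b,z0,z1): return np.array([[x*a/2,y*b/2,z] for x in(-1,1) for y in(-1,1) for z in(z0,z1)])
t=np.linspace(0,2*np.pi,40,endpoint=False)
cyl=lambda r,z0,z1:np.array([[r*np.cos(a),r*np.sin(a),z] for a in t for z in(z0,z1)])
JAR=np.r_[box(58,58,0,0),box(66,66,6,60),cyl(30,73,93)]/1000
CADDY=box(84,256,0,45)/1000
def place(M,s,z=0):
    c,sn=np.cos(s[2]),np.sin(s[2]); return M@np.array([[c,sn,0],[-sn,c,0],[0,0,1]])+[s[0],s[1],z]
def sil(p,M,k=4):
    h=cv2.convexHull((proj(p,M)*k*16+ (k/2*16)).astype(np.int32)).reshape(-1,1,2)
    m=np.zeros((480*k,640*k),np.uint8); cv2.fillPoly(m,[h],1,shift=4)
    return cv2.resize(m.astype(np.float32),(640,480),interpolation=cv2.INTER_AREA)
def fit(M,views,s0,z=0):
    def cost(s):
        r=0
        for p,m in views:
            a=sil(p,place(M,s,z)); r+=1-np.minimum(a,m).sum()/np.maximum(a,m).sum()
        return r
    best=None
    for dy in np.arange(-.7,.71,.35):
        s=np.array(s0)+[0,0,dy]
        q=minimize(cost,s,method="Nelder-Mead",options=dict(initial_simplex=s+np.r_[np.zeros((1,3)),np.diag([.01,.01,.2])],xatol=2e-4,fatol=1e-4))
        if best is None or q.fun<best.fun: best=q
    return best.x,best.fun
def outline(th,p,uv):
    for d in manip.outline_of(th,p):
        m=d["pixels"]
        ys,xs=np.nonzero(m)
        if len(xs) and np.hypot(xs.mean()-uv[0],ys.mean()-uv[1])<14: return m.astype(np.float32)
E
python3 - <<'E'
from fit import *
S=manip.get_image("scene");T=manip.get_image("top"); print(S.keys())
for th,M,s0,h in[("jar",JAR,[.6,-.181,0],.05),("caddy",CADDY,[.571,.139,.25],.03)]:
    v=[]
    for p in(S,T):
        m=outline(th,p,proj(p,np.array([[*s0[:2],h]]))[0]); print(th,None if m is None else m.sum())
        if m is not None: v.append((p,m))
    for vv in [v]+[[w] for w in v]: 
        s,f=fit(M,vv,s0); print(np.round(s[:2],4),np.degrees(s[2]).round(1),f.round(3))
    if th=="caddy":
        print("well",s[0]+.086*np.sin(s[2]),s[1]-.086*np.cos(s[2]))
    im=[]
    for p in(S,T):
        i=p["img"][:,:,::-1].copy()
        u,w=proj(p,np.array([[*s0[:2],h]]))[0].astype(int)
        im.append(cv2.resize(i[w-45:w+45,u-60:u+60],(400,300),interpolation=cv2.INTER_CUBIC))
    cv2.imwrite(f"pics/crop_{th}.png",np.hstack(im))
cv2.imwrite("pics/crop.png",np.vstack([cv2.imread("pics/crop_jar.png"),cv2.imread("pics/crop_caddy.png")]))
E
```

```text
dict_keys(['img', 'camera_matrix', 'extrinsics', 'shot'])
jar 598.0
jar 378.0
[ 0.603  -0.1772] -25.0 1.1
[ 0.6061 -0.1707] -25.1 0.43
[ 0.6023 -0.1794] -26.2 0.631
caddy 3612.0
caddy 2846.0
[0.5727 0.1388] 14.1 0.565
[0.5724 0.1398] 14.1 0.231
[0.5731 0.137 ] 14.0 0.323
well 0.593885427279449 0.05355389437948628
```

View pics/crop.png

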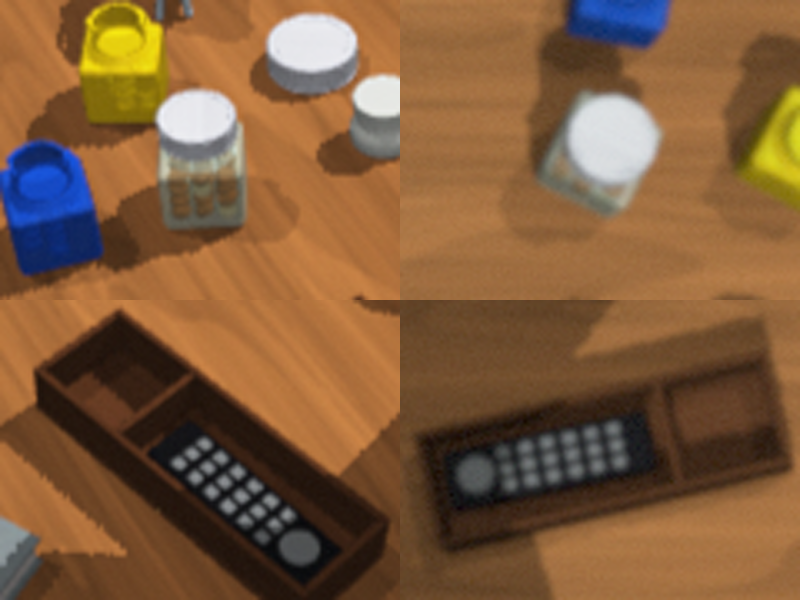

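The crop confirms the clear jar with amber sweets and a white lid, and the caddy's empty well at the top left of its crop. The outlines leave out the lid and the remote, so I refit with hulls of the unions.

```bash
cat >> fit.py <<'E'
def hull(ms):
    m=sum(x for x in ms if x is not None)>0
    ys,xs=np.nonzero(m); h=cv2.convexHull(np.c_[xs,ys].astype(np.int32)); o=np.zeros(m.shape,np.uint8); cv2.fillPoly(o,[h],1); return o.astype(np.float32)
E
python3 - <<'E'
from fit import *
S=manip.get_image("scene");T=manip.get_image("top")
for ths,M,s0,h in[(("jar","lid"),JAR,[.603,-.179,-.4],.05),(("caddy","remote"),CADDY,[.571,.139,.25],.03)]:
    v=[]
    for p in(S,T):
        uv=proj(p,np.array([[*s0[:2],h]]))[0]
        ms=[outline(th,p,uv) for th in ths]; print([None if m is None else m.sum() for m in ms])
        v.append((p,hull(ms)))
    for vv in [v]+[[w] for w in v]: 
        s,f=fit(M,vv,s0); print(ths[0],np.round(s[:2],4),np.degrees(s[2]).round(1),f.round(3))
        if M is CADDY:print("well",s[0]+.086*np.sin(s[2]),s[1]-.086*np.cos(s[2]))
# white-lid centroid via threshold in each view -> intersect with z=.093/.083
E
```

```text
[np.float32(590.0), np.float32(380.0)]
[np.float32(322.0), np.float32(615.0)]
jar [ 0.6029 -0.1794] -26.2 0.13
jar [ 0.604  -0.1758] -25.8 0.043
jar [ 0.6032 -0.1803] -28.9 0.051
[np.float32(3414.0), None]
[np.float32(3056.0), None]
caddy [0.5731 0.138 ] 14.4 0.075
well 0.5944667434977198 0.054716960178314414
caddy [0.5722 0.1404] 14.1 0.029
well 0.5930948597439747 0.056945535502738634
caddy [0.5733 0.1372] 14.2 0.039
well 0.5944698177882409 0.05385291186631405
```

Jar is at about (0.603, -0.1785), yaw -26.5°. The well is at about (0.594, 0.055), yaw 14.2°. Moving over the jar now.

Emit:
send_rows(
  moves=[
    {"tx": 29,"ty": -50,"spin": -2},
    {"tx": 58,"ty": -100,"spin": -4},
    {"tx": 87,"ty": -150,"spin": -6},
    {"tx": 116,"ty": -200,"spin": -8},
    {"tx": 145,"ty": -250,"spin": -10},
  ],
  claw=-1,
)

```text
validation failed for argument at $.mo...
```

Emit:
send_rows(
  moves=[
    {"tx": 29,"ty": -50,"spin": -2},
    {"tx": 58,"ty": -100,"spin": -4},
    {"tx": 87,"ty": -150,"spin": -6},
    {"tx": 116,"ty": -200,"spin": -8},
    {"tx": 145,"ty": -250,"spin": -10},
  ],
)

```text
validation failed for argument at $.mo...
```

Emit:
send_rows(
  moves=[
    {"tx": 29,"ty": -50,"tz": 0,"spin": -2},
    {"tx": 58,"ty": -100,"tz": 0,"spin": -4},
    {"tx": 87,"ty": -150,"tz": 0,"spin": -6},
    {"tx": 116,"ty": -200,"tz": 0,"spin": -8},
    {"tx": 145,"ty": -250,"tz": 0,"spin": -10},
  ],
  claw=-1,
)

```text
t: 2.3
ee_pos: [0.3524, 0.2558, 0.2315]
tool_rot: [0.306, 0.952, 0.0, 0.0]
force: [1.3, 0.7, 0.3]
width: 0.0851
grip_force: 0.0
```

Emit:
send_rows(
  moves=[
    {"tx": 25,"ty": -43,"tz": 0,"spin": -2},
    {"tx": 50,"ty": -86,"tz": 0,"spin": -4},
    {"tx": 75,"ty": -130,"tz": 0,"spin": -6},
    {"tx": 100,"ty": -173,"tz": 0,"spin": -8},
    {"tx": 125,"ty": -216,"tz": 0,"spin": -10},
  ],
)

```text
t: 2.8
ee_pos: [0.4775, 0.0394, 0.2315]
tool_rot: [0.388, 0.922, 0.0, 0.0]
force: [1.4, 1.4, -0.9]
width: 0.0853
grip_force: 0.0
```

Emit:
send_rows(
  moves=[
    {"tx": 25,"ty": -43,"tz": 0,"spin": 0},
    {"tx": 50,"ty": -86,"tz": 0,"spin": 0},
    {"tx": 75,"ty": -130,"tz": 0,"spin": 0},
    {"tx": 106,"ty": -187,"tz": 0,"spin": 0},
    {"tx": 106,"ty": -187,"tz": 0,"spin": 0},
  ],
)

```text
t: 3.3
ee_pos: [0.5843, -0.1499, 0.2306]
tool_rot: [0.389, 0.921, -0.0, 0.001]
force: [0.4, 0.6, -0.1]
width: 0.0855
grip_force: 0.0
```

Emit:
send_rows(
  moves=[
    {"tx": 0,"ty": 0,"tz": -40,"spin": 0},
    {"tx": 0,"ty": 0,"tz": -80,"spin": 0},
    {"tx": 0,"ty": 0,"tz": -100,"spin": 0},
    {"tx": 0,"ty": 0,"tz": -100,"spin": 0},
    {"tx": 0,"ty": 0,"tz": -100,"spin": 0},
  ],
)

```text
t: 3.8
ee_pos: [0.583, -0.1456, 0.1319]
tool_rot: [0.387, 0.922, 0.0, 0.0]
force: [0.7, -0.0, 0.4]
width: 0.0853
grip_force: 0.0
```

Emit:
send_rows(
  moves=[
    {"tx": 10,"ty": -16,"tz": 0,"spin": 0},
    {"tx": 20,"ty": -33,"tz": 0,"spin": 0},
    {"tx": 20,"ty": -33,"tz": 0,"spin": 0},
    {"tx": 20,"ty": -33,"tz": 0,"spin": 0},
  ],
)

```text
t: 4.2
ee_pos: [0.6035, -0.1788, 0.1328]
tool_rot: [0.387, 0.922, 0.0, 0.001]
force: [-0.2, 0.8, 0.2]
width: 0.0855
grip_force: 0.0
```

```bash
python3 - <<'E'
from fit import *
S=manip.get_image("scene");T=manip.get_image("top"); o=manip.get_obs(); print(o["ee_pos"],o["q"][5])
im=[]
for p in(S,T):
    i=p["img"][:,:,::-1].copy(); u,w=proj(p,np.array([[.603,-.1785,.09]]))[0].astype(int)
    im.append(cv2.resize(i[w-45:w+45,u-60:u+60],(400,300),interpolation=cv2.INTER_CUBIC))
cv2.imwrite("pics/above.png",np.hstack(im))
E
```

```text
[ 0.60285206 -0.17809358  0.13222746] 0.3910147217013247
```

View pics/above.png

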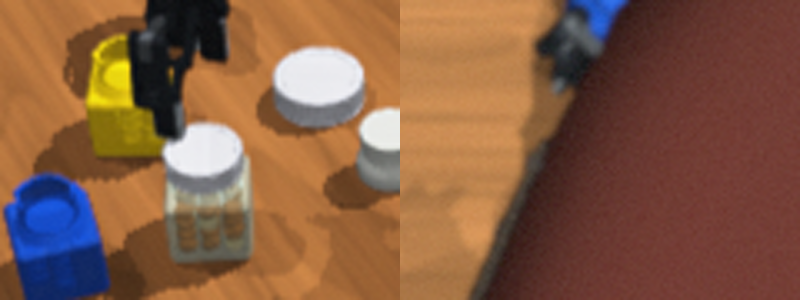

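The fingers straddle the lid: near tip at (175,135), far tip at (215,55) in the crop, with their midpoint over the lid once height is allowed for. Descending and gripping.

Emit:
send_rows(
  moves=[
    {"tx": 0,"ty": 0,"tz": -30,"spin": 0},
    {"tx": 0,"ty": 0,"tz": -55,"spin": 0},
    {"tx": 0,"ty": 0,"tz": -66,"spin": 0},
    {"tx": 0,"ty": 0,"tz": -66,"spin": 0},
    {"tx": 0,"ty": 0,"tz": -66,"spin": 0},
  ],
)

```text
t: 4.8
ee_pos: [0.6032, -0.1785, 0.0663]
tool_rot: [0.387, 0.922, 0.0, 0.0]
force: [-0.3, -0.4, 0.1]
width: 0.0852
grip_force: 0.0
```

Emit:
send_rows(
  moves=[
    {"tx": 0,"ty": 0,"tz": 0,"spin": 0},
    {"tx": 0,"ty": 0,"tz": 0,"spin": 0},
    {"tx": 0,"ty": 0,"tz": 0,"spin": 0},
    {"tx": 0,"ty": 0,"tz": 0,"spin": 0},
    {"tx": 0,"ty": 0,"tz": 0,"spin": 0},
  ],
  claw=1,
)

```text
t: 5.3
ee_pos: [0.6033, -0.1793, 0.0669]
tool_rot: [0.387, 0.922, -0.0, 0.001]
force: [-2.3, -2.1, 7.0]
width: 0.0586
grip_force: 62.5
```

Emit:
send_rows(
  moves=[
    {"tx": 0,"ty": 0,"tz": 15,"spin": 0},
    {"tx": 0,"ty": 0,"tz": 40,"spin": 0},
    {"tx": 0,"ty": 0,"tz": 70,"spin": 0},
    {"tx": 0,"ty": 0,"tz": 85,"spin": 0},
    {"tx": 0,"ty": 0,"tz": 85,"spin": 0},
  ],
)

```text
t: 5.8
ee_pos: [0.6042, -0.1791, 0.1529]
tool_rot: [0.387, 0.922, 0.0, 0.002]
force: [0.8, 0.1, -3.8]
width: 0.0587
grip_force: 65.9
```

Emit:
send_rows(
  moves=[
    {"tx": 0,"ty": 25,"tz": 0,"spin": 4},
    {"tx": -1,"ty": 60,"tz": 0,"spin": 9},
    {"tx": -3,"ty": 95,"tz": 0,"spin": 15},
    {"tx": -4,"ty": 115,"tz": 0,"spin": 20},
    {"tx": -5,"ty": 120,"tz": 0,"spin": 20},
  ],
)

```text
t: 6.3
ee_pos: [0.5967, -0.056, 0.149]
tool_rot: [0.219, 0.976, 0.0, -0.001]
force: [-0.1, -1.0, -3.7]
width: 0.0587
grip_force: 65.9
```

Emit:
send_rows(
  moves=[
    {"tx": 0,"ty": 25,"tz": 0,"spin": 4},
    {"tx": -1,"ty": 60,"tz": 0,"spin": 9},
    {"tx": -3,"ty": 95,"tz": 0,"spin": 16},
    {"tx": -4,"ty": 113,"tz": 0,"spin": 20},
    {"tx": -4,"ty": 113,"tz": 0,"spin": 20},
  ],
)

```text
t: 6.8
ee_pos: [0.593, 0.0563, 0.1493]
tool_rot: [0.047, 0.999, 0.0, -0.001]
force: [-0.1, -0.4, -3.2]
width: 0.0585
grip_force: 66.1
```

Emit:
send_rows(
  moves=[
    {"tx": 0,"ty": 0,"tz": 0,"spin": 0},
    {"tx": 0,"ty": 0,"tz": 0,"spin": 0},
  ],
)

```text
t: 7.0
ee_pos: [0.5937, 0.0533, 0.1498]
tool_rot: [0.05, 0.999, -0.0, -0.0]
force: [-0.3, -0.0, -3.6]
width: 0.0585
grip_force: 66.1
```

```bash
python3 - <<'E'
from fit import *
S=manip.get_image("scene");T=manip.get_image("top"); o=manip.get_obs(); print(o["ee_pos"],o["tool_rot"],o["force"],o["moment"],o["width"])
for p,n in((S,"S"),(T,"T")):
  for d in manip.place_of("jar",p): print(n,np.round(d["centre"],4),round(d["conf"],2))
im=[]
for p in(S,T):
    i=p["img"][:,:,::-1].copy(); u,w=proj(p,np.array([[.594,.055,.1]]))[0].astype(int)
    im.append(cv2.resize(i[w-45:w+45,u-60:u+60],(400,300),interpolation=cv2.INTER_CUBIC))
cv2.imwrite("pics/carry.png",np.hstack(im))
E
```

```text
[0.59383943 0.05334626 0.1500936 ] [ 4.95832592e-02  9.98769984e-01 -1.13715972e-04 -8.00043051e-05] [ 1.02496085  0.07801661 -3.38871025] [-0.00691899 -0.02835683 -0.00417461] 0.05849064996314489
S [ 6.069e-01 -3.243e-01 -5.000e-04] 0.93
S [ 7.187e-01 -1.978e-01  1.000e-04] 0.8
S [0.5967 0.0471 0.0833] 0.79
T [ 0.6037 -0.3294  0.0018] 0.85
T [ 7.255e-01 -1.992e-01  3.000e-04] 0.76
```

View pics/carry.png

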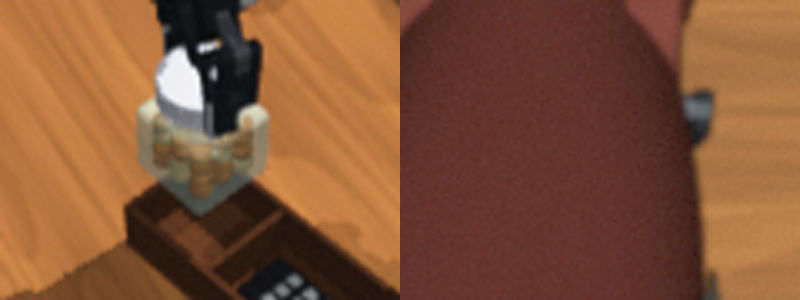

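```bash
python3 - <<'E'
from fit import *
S=manip.get_image("scene")
z=.0835
B=np.r_[box(58,58,0,0),box(66,66,6,60)]/1000
uv=proj(S,np.array([[.594,.055,z+.04]]))[0]
a=outline("jar",S,uv);b=outline("lid",S,uv)
print(a.sum(),None if b is None else b.sum())
for zz in(z-.004,z,z+.004):
  s,f=fit(JAR,[(S,hull([a,b]))],[.594,.055,.25],zz);print(zz,np.round(s[:2],4),np.degrees(s[2]).round(1),f.round(3))
s,f=fit(B,[(S,hull([a]))],[.594,.055,.25],z);print("body",np.round(s[:2],4),np.degrees(s[2]).round(1),f.round(3))
E
```

```text
844.0 264.0
0.0795 [0.5953 0.0543] 7.3 0.139
0.0835 [0.5974 0.0577] 7.7 0.144
0.08750000000000001 [0.5995 0.061 ] 1.9 0.15
body [0.5961 0.0575] 13.2 0.205
```

Emit:
send_rows(
  moves=[
    {"tx": 0,"ty": 1.5,"tz": -15,"spin": 0.5},
    {"tx": 0,"ty": 1.5,"tz": -30,"spin": 0.5},
    {"tx": 0,"ty": 1.5,"tz": -36,"spin": 0.5},
    {"tx": 0,"ty": 1.5,"tz": -40,"spin": 0.5},
    {"tx": 0,"ty": 1.5,"tz": -43,"spin": 0.5},
  ],
)

```text
t: 7.85
ee_pos: [0.594, 0.056, 0.1074]
tool_rot: [0.044, 0.999, 0.0, 0.0]
force: [-0.4, -0.0, -3.6]
width: 0.0585
grip_force: 66.1
```

Emit:
send_rows(
  moves=[
    {"tx": 0,"ty": 0,"tz": -2,"spin": 0},
    {"tx": 0,"ty": 0,"tz": -4,"spin": 0},
    {"tx": 0,"ty": 0,"tz": -6,"spin": 0},
    {"tx": 0,"ty": 0,"tz": -6,"spin": 0},
  ],
)

```text
t: 8.25
ee_pos: [0.5937, 0.056, 0.1012]
tool_rot: [0.044, 0.999, 0.0, -0.0]
force: [0.3, 0.9, -3.4]
width: 0.0588
grip_force: 66.1
```

Emit:
send_rows(
  moves=[
    {"tx": 0,"ty": 0,"tz": -6,"spin": 0},
    {"tx": 0,"ty": 0,"tz": -12,"spin": 0},
    {"tx": 0,"ty": 0,"tz": -18,"spin": 0},
    {"tx": 0,"ty": 0,"tz": -23,"spin": 0},
    {"tx": 0,"ty": 0,"tz": -26,"spin": 0},
  ],
)

```text
t: 8.75
ee_pos: [0.5934, 0.056, 0.0745]
tool_rot: [0.044, 0.999, -0.0, -0.0]
force: [-0.6, 0.3, -3.5]
width: 0.0588
grip_force: 66.1
```

Emit:
send_rows(
  moves=[
    {"tx": 0,"ty": 0,"tz": -1,"spin": 0},
    {"tx": 0,"ty": 0,"tz": -2,"spin": 0},
  ],
)

```text
t: 8.95
ee_pos: [0.5938, 0.056, 0.0732]
tool_rot: [0.044, 0.999, -0.0, 0.0]
force: [-0.5, -0.5, -3.2]
width: 0.0588
grip_force: 66.1
```

Emit:
send_rows(
  moves=[
    {"tx": 0,"ty": 0,"tz": -1,"spin": 0},
    {"tx": 0,"ty": 0,"tz": -1,"spin": 0},
  ],
)

```text
t: 9.15
ee_pos: [0.5942, 0.0558, 0.073]
tool_rot: [0.044, 0.999, -0.0, 0.001]
force: [-1.4, -0.8, 3.2]
width: 0.0587
grip_force: 66.8
```

Emit:
send_rows(
  moves=[
    {"tx": 0,"ty": 0,"tz": -1,"spin": 0},
    {"tx": 0,"ty": 0,"tz": -1,"spin": 0},
  ],
)

```text
t: 9.35
ee_pos: [0.5945, 0.0554, 0.0726]
tool_rot: [0.044, 0.999, -0.0, 0.001]
force: [-3.5, -3.0, 10.4]
width: 0.0587
grip_force: 67.6
```

Emit:
send_rows(
  moves=[
    {"tx": 0,"ty": 0,"tz": 0,"spin": 0},
    {"tx": 0,"ty": 0,"tz": 0,"spin": 2},
    {"tx": 0,"ty": 0,"tz": 0,"spin": 5},
    {"tx": 0,"ty": 0,"tz": 0.2,"spin": 9},
    {"tx": 0,"ty": 0,"tz": 0.5,"spin": 14},
  ],
)

```text
t: 9.85
ee_pos: [0.5949, 0.0561, 0.0732]
tool_rot: [-0.079, 0.997, 0.0, 0.001]
force: [-2.3, -1.7, 7.2]
width: 0.0586
grip_force: 67.4
```

```bash
python3 - <<'E'
from cell import manip
o=manip.get_obs();print(o["ee_pos"],o["force"],o["moment"],o["q"][5])
E
```

```text
[0.59492552 0.0560541  0.07315508] [-2.30948205 -1.66379304  7.21284265] [ 0.07726226  0.39459546 -0.15065357] -0.18758370474063762
```

Emit:
send_rows(
  moves=[
    {"tx": 0,"ty": 0,"tz": 0.2,"spin": 4},
    {"tx": 0,"ty": 0,"tz": 0.4,"spin": 8},
    {"tx": 0,"ty": 0,"tz": 0.7,"spin": 12},
    {"tx": 0,"ty": 0,"tz": 1.0,"spin": 16},
  ],
)

```text
t: 10.25
ee_pos: [0.5947, 0.0562, 0.0739]
tool_rot: [-0.217, 0.976, 0.0, 0.001]
force: [-1.4, 0.1, 4.6]
width: 0.059
grip_force: 67.2
```

```bash
python3 - <<'E'
from cell import manip
o=manip.get_obs();print(o["ee_pos"],o["force"],o["moment"],o["q"][5])
E
```

```text
[0.5946609  0.05618527 0.07385625] [-1.44192154  0.06393135  4.61259636] [ 0.14760046  0.34080556 -0.11311455] -0.4667802040123252
```

Emit:
send_rows(
  moves=[
    {"tx": 0,"ty": 0,"tz": 0.3,"spin": 4},
    {"tx": 0,"ty": 0,"tz": 0.5,"spin": 8},
    {"tx": 0,"ty": 0,"tz": 0.8,"spin": 12},
    {"tx": 0,"ty": 0,"tz": 1.0,"spin": 16},
  ],
)

```text
t: 10.65
ee_pos: [0.5945, 0.0561, 0.0747]
tool_rot: [-0.351, 0.936, -0.0, 0.001]
force: [-0.6, -0.6, 4.8]
width: 0.0588
grip_force: 67.0
```

```bash
python3 - <<'E'
from cell import manip
o=manip.get_obs();print(o["ee_pos"],o["force"],o["moment"],o["q"][5])
E
```

```text
[0.59452363 0.0561456  0.07466959] [-0.64577167 -0.64617737  4.83032346] [ 0.05958851  0.21065583 -0.0830307 ] -0.7461274102050114
```

Emit:
send_rows(
  moves=[
    {"tx": 0,"ty": 0,"tz": 0.2,"spin": 3},
    {"tx": 0,"ty": 0,"tz": 0.4,"spin": 6},
    {"tx": 0,"ty": 0,"tz": 0.6,"spin": 6},
  ],
)

```text
t: 10.95
ee_pos: [0.595, 0.0563, 0.0754]
tool_rot: [-0.399, 0.917, -0.0, 0.001]
force: [1.1, 1.4, 5.3]
width: 0.0585
grip_force: 67.0
```

```bash
python3 - <<'E'
from cell import manip
o=manip.get_obs();print(o["ee_pos"],o["force"],o["moment"],o["q"][5])
E
```

```text
[0.59498679 0.0563339  0.07537004] [1.11511148 1.42770522 5.33506309] [ 0.3418977  -0.20592591 -0.05573848] -0.8487525972900182
```

Emit:
send_rows(
  moves=[
    {"tx": 0,"ty": 0,"tz": 0.7,"spin": 0},
    {"tx": 0,"ty": 0,"tz": 1.5,"spin": 0},
    {"tx": 0,"ty": 0,"tz": 1.5,"spin": 0},
  ],
)

```text
t: 11.25
ee_pos: [0.5938, 0.0561, 0.0759]
tool_rot: [-0.398, 0.917, 0.0, 0.0]
force: [2.4, 0.5, 1.6]
width: 0.0586
grip_force: 66.6
```

```bash
python3 - <<'E'
from cell import manip
o=manip.get_obs();print(o["ee_pos"],o["force"],o["moment"],o["q"][5])
E
```

```text
[0.5938375  0.05605735 0.07591193] [2.40007651 0.45901334 1.57502804] [ 0.26847786 -0.35527346 -0.06271952] -0.8473047678329891
```

Emit:
send_rows(
  moves=[
    {"tx": 0,"ty": 0,"tz": 0.2,"spin": 4},
    {"tx": 0,"ty": 0,"tz": 0.4,"spin": 8},
    {"tx": 0,"ty": 0,"tz": 0.4,"spin": 8},
  ],
)

```text
t: 11.55
ee_pos: [0.5937, 0.056, 0.0763]
tool_rot: [-0.462, 0.887, 0.0, -0.0]
force: [0.9, 0.8, 1.7]
width: 0.0585
grip_force: 66.8
```

```bash
python3 - <<'E'
from cell import manip
o=manip.get_obs();print(o["ee_pos"],o["force"],o["moment"],o["q"][5])
E
```

```text
[0.59371007 0.05601544 0.07626558] [0.85978206 0.84994209 1.73013019] [ 0.18444187 -0.17892604 -0.04404652] -0.9883091887592655
```

Emit:
send_rows(
  moves=[
    {"tx": 0,"ty": 0,"tz": 1,"spin": 0},
    {"tx": 0,"ty": 0,"tz": 2,"spin": 0},
    {"tx": 0,"ty": 0,"tz": 2,"spin": 0},
  ],
)

```text
t: 11.85
ee_pos: [0.5933, 0.0559, 0.0781]
tool_rot: [-0.461, 0.887, 0.0, -0.0]
force: [0.2, -0.3, 0.1]
width: 0.0586
grip_force: 66.5
```

```bash
python3 - <<'E'
from cell import manip
o=manip.get_obs();print(o["ee_pos"],o["force"],o["moment"],o["q"][5])
E
```

```text
[0.59329413 0.05588585 0.07808754] [ 0.1751609  -0.2865957   0.10678946] [ 0.01213428  0.0343094  -0.01157299] -0.9866688096491566
```

The force is about zero rather than -3.5 N, so the lid is free. Raising it straight up.

Emit:
send_rows(
  moves=[
    {"tx": 0,"ty": 0,"tz": 3,"spin": 0},
    {"tx": 0,"ty": 0,"tz": 7,"spin": 0},
    {"tx": 0,"ty": 0,"tz": 13,"spin": 0},
    {"tx": 0,"ty": 0,"tz": 20,"spin": 0},
    {"tx": 0,"ty": 0,"tz": 26,"spin": 0},
  ],
)

```text
t: 12.35
ee_pos: [0.594, 0.056, 0.1052]
tool_rot: [-0.461, 0.887, -0.0, 0.0]
force: [0.5, 0.0, -0.9]
width: 0.0589
grip_force: 66.5
```

Emit:
send_rows(
  moves=[
    {"tx": 0,"ty": 0,"tz": 0,"spin": 0},
    {"tx": 0,"ty": 0,"tz": 0,"spin": 0},
    {"tx": 0,"ty": 0,"tz": 0,"spin": 0},
  ],
)

```text
t: 12.65
ee_pos: [0.5936, 0.056, 0.1041]
tool_rot: [-0.461, 0.887, 0.0, -0.0]
force: [-0.6, 0.5, -0.6]
width: 0.0585
grip_force: 66.5
```

```bash
python3 - <<'E'
from fit import *
S=manip.get_image("scene"); o=manip.get_obs(); print(o["t"],o["ee_pos"],o["force"],o["grip_force"])
for th in("jar","lid"):
  for d in manip.place_of(th,S): print(th,np.round(d["centre"],4),round(d["conf"],2))
i=S["img"][:,:,::-1]; u,w=proj(S,np.array([[.594,.055,.08]]))[0].astype(int)
cv2.imwrite("pics/end.png",cv2.resize(i[w-60:w+60,u-80:u+80],(800,600),interpolation=cv2.INTER_CUBIC))
E
```

```text
12.7 [0.59352712 0.05600943 0.10402406] [ 0.86879661  0.57012239 -0.61608568] 66.47121469248304
jar [0.5946 0.0518 0.0064] 0.63
jar [ 0.606 -0.324 -0.002] 0.61
jar [ 0.7211 -0.1982  0.0013] 0.59
lid [0.5901 0.056  0.1122] 0.89
lid [ 4.435e-01 -2.873e-01 -4.000e-04] 0.4
```

View pics/end.png

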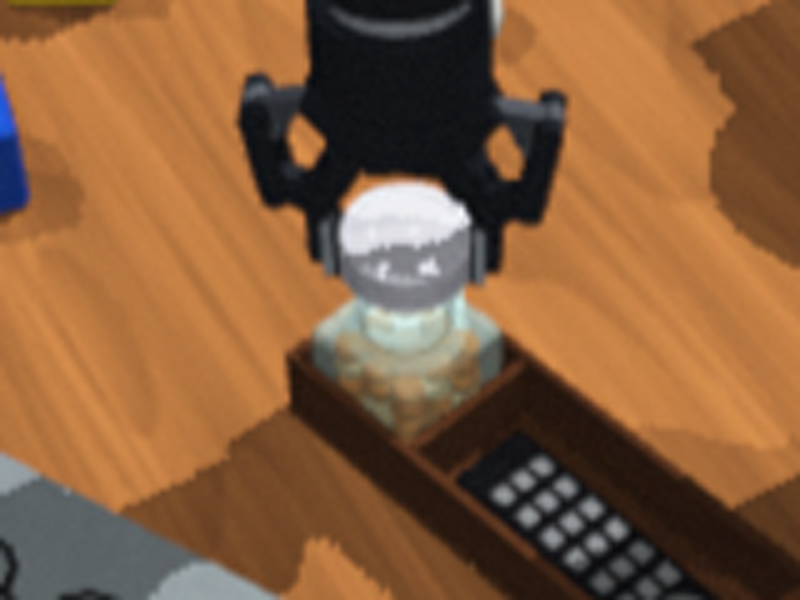

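The jar stands down in the well (neck at about (405,320)), and the lid is held level above it at (405,245). I'm adding a small turn in free air for margin on the 40° criterion, then handing in.

Emit:
send_rows(
  moves=[
    {"tx": 0,"ty": 0,"tz": 0,"spin": 3},
    {"tx": 0,"ty": 0,"tz": 0,"spin": 7},
    {"tx": 0,"ty": 0,"tz": 0,"spin": 12},
    {"tx": 0,"ty": 0,"tz": 0,"spin": 14},
    {"tx": 0,"ty": 0,"tz": 0,"spin": 14},
  ],
)

```text
t: 13.3
ee_pos: [0.5936, 0.056, 0.1041]
tool_rot: [-0.566, 0.824, 0.0, -0.0]
force: [-0.4, 0.1, -0.8]
width: 0.0584
grip_force: 66.5
```

Emit:
send_rows(
  moves=[
    {"tx": 0,"ty": 0,"tz": 0,"spin": 0},
    {"tx": 0,"ty": 0,"tz": 0,"spin": 0},
    {"tx": 0,"ty": 0,"tz": 0,"spin": 0},
    {"tx": 0,"ty": 0,"tz": 0,"spin": 0},
  ],
)

```text
t: 13.7
ee_pos: [0.5937, 0.0561, 0.1043]
tool_rot: [-0.566, 0.824, 0.0, -0.0]
force: [-0.2, 0.8, -0.2]
width: 0.0586
grip_force: 66.5
```

```bash
python3 -c "
from cell import manip
print(manip.job_done())"
```

```text
the job is handed in; nothing more can be done
None
```

I handed the job in at about 14 s: the jar stands in the well and the gripper holds its lid level about 16 mm above the open mouth; after lifting it clear I turned the lid 14° more, to be sure of the 40° minimum, and no verdict came back.

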